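Print one price label on the counter label printer

TASK

Print a price label on the label printer on the counter: press the long bar-shaped key fully down and let it come up to feed a label, then press the large round key fully down and let it come up to print it. Press one key at a time, and do not press the small square key, which cancels the job.

Things in the scene. Friction and masses are not known exactly. Their poses are not given: they have to be found in the camera images.
- label_printer: White label printer, fixed, 170 x 170 mm. Front half (-x, robot side): deck 35 mm high with three black keys, centres 45 mm in front of the origin at y = 55, 0, -55 mm. Back half (x over 5 mm): housing with rounded grey cover, top 84 mm. Origin: centre of underside, on the work surface; x to its back, y to its left; turned up to 15 degrees. A 50 mm high bell stands close by on its right.
- bar_key_top (a point): The feed key: a black bar, 46 mm long (front to back, printer x) and 18 mm wide. Goes straight down 8 mm on a spring (1.5 N to start, 5 N at the stop, then 6 mm above the deck) and comes up by itself. Point: centre of its top face, 50 mm above the work surface when up, moving with the key; axes as the printer's. Its place, left, middle or right, varies.
- round_key_top (a point): The print key: a black disc, 36 mm across. Goes straight down 8 mm on a spring (1.5 N to start, 5 N at the stop, then 6 mm above the deck) and comes up by itself. Point: centre of its top face, 50 mm above the work surface when up, moving with the key; axes as the printer's. Its place, left, middle or right, varies.
- square_key_top (a point): The cancel key, not to be pressed: a small black square, 18 x 18 mm. Goes straight down 8 mm on a spring (1.5 N to start, 5 N at the stop, then 6 mm above the deck) and comes up by itself. Point: centre of its top face, 50 mm above the work surface when up, moving with the key; axes as the printer's. Its place, left, middle or right, varies.

How it is judged:
On the way, in this order (a step that is already met when the one before it is completed fails the run):
1. the bar key is pressed down (at least 5 mm of its 8) with the round key up (distance of bar_key_top from where it was at the start of the episode above 0.005 m and distance of round_key_top from where it was at the start of the episode below 0.002 m), for 0.05 s.
2. the bar key is let up again (distance of each of bar_key_top, round_key_top, square_key_top from where it was at the start of the episode below 0.0015 m), for 0.05 s.
3. the round key is pressed down (at least 5 mm of its 8) with the bar key up (distance of round_key_top from where it was at the start of the episode above 0.005 m and distance of bar_key_top from where it was at the start of the episode below 0.002 m), for 0.05 s.
4. the round key is let up again (all of step 2), for 0.05 s.
At the end, for the whole second after the job is handed in: After the bar key and then the round key have each been pressed at least 5 mm and let up, all three keys stand up (within 1.5 mm) (all of step 4); the robot touches nothing.
It fails at once if the small square key is pressed (3 mm or more) (distance of square_key_top from where it was at the start of the episode above 0.003 m).
It fails at once if the bar key and the round key are down together (3 mm or more) (distance of each of bar_key_top, round_key_top from where it was at the start of the episode above 0.003 m).
It also fails if it takes over 32 s, if anything falls off the work surface, if the arm or the gripper's body presses on something with over 40 N, if the wrist force passes 120 N, or if a joint passes its speed limit or range.

ROBOT

A 7-joint arm with a two-finger parallel gripper is mounted at the origin on a cart in front of the work surface, level with it; the furniture and walls round the work are solid. World frame = base frame: x ahead of the robot, y to its left, z up, the work surface at z = 0. Lengths are in m, angles in rad, forces in N, time in s.
With the tool pointing down it reaches from about 0.4 to 0.85 m from the base axis. Payload 10.4 kg.
Tool frame: the origin (TCP) lies between the finger pads; the fingertips stand 8 mm ahead of it and the grasp point (between the pads) lies 11 mm behind it; z points along the fingers, y is the direction in which the jaws open and shut (so a half turn about z gives the same grasp; the last joint's range is limited). The gripper opens to 85 mm and grips with 20 to 120 N. Pads are 22 mm wide; open, the fingers measure 114 mm over their backs; the gripper's body (76 mm by 85 mm) begins 54 mm behind the grasp point. The pads swing forward as they close: fully open they stand 13 mm farther back than shut.
Start: joints at [-1.309, 0.332, -0.065, 1.46, 0.022, 1.35, -0.088], TCP at [0.176, 0.6, 0.215] pointing down, gripper open.
Joint ranges: [-2.6, 2.6], [-0.5, 2.12], [-1.47, 1.34], [0.16, 2.42], [-1.27, 4.41], [0.06, 2.06], [-2.6, 2.6]. Speed limits (rad/s): [2.22, 2.22, 2.79, 2.79, 3.14, 3.14, 3.14].

INTERFACE

Orientations are given as a unit quaternion [x, y, z, w].
In Python, from plant import robot gives the robot as it stands.
- The arm moves only by the shell command python3 -m pendant 'ROWS'. ROWS is a JSON object of lists of equal length, an entry for each row: "slide": the shift along the tool's x, y, z in m, a list of three; "yaw": the turn about the tool's z in rad; "jaw": the opening, from 0 (shut) to 1 (fully open). In form: {"slide": [[tx, ty, tz], ...], "yaw": [yaw, ...], "jaw": [jaw, ...]}. A call has 1 to 5 rows; each row shifts and turns the commanded pose from where the row before left it, along the tool's axes as they then stand; what a row does not reach is not made up. A row lasts 1/8 s, in which the tool goes at most 62.5 mm and 10.7 degrees, less where a joint would pass 70% of its speed; a pose out of reach is approached as far as the arm can. A call with a gripper value outside its range is refused whole. The fingers move at their own pace and stop on an object; the grip force is fixed at half the most. Time passes only in rows, so rows that do not move let the fingers close. It gives the time, the measured TCP pose, the force and the opening at its end, in the units of the state.
- robot.get_obs(): the state, without advancing time (a new reading comes with each control period).
- robot.get_image(name): name is "scene" or "top" or "wrist"; returns (picture, depth): 480x640x3 uint8, red, green, blue; 480x640 float32, m along the optical axis (not along the pixel's ray), 0 where there is no reading.
- robot.camera_params(name): a dict with "fx", "fy", "cx", "cy" (pixels), "dist" ([k1, k2, p1, p2, k3] as OpenCV has them; the pictures are not rectified), "view" (4x4, takes a point from world to camera coordinates). Camera axes: x right, y down, z forward; pixel columns grow to the right and rows downward; lengths in m; the calibration is good to about 2 mm. A picture is of the moment at which its call begins: read the wrist's pose just before it. camera_params takes no time and is no camera call; for the wrist camera it gives the pose at the moment of the call.
- robot.sign_off(): hands the job in, once; it reports no verdict.
Trained networks look in the newest picture that a camera, given by its name, has taken for a name from the list of things; names that differ only in an ending like _2 or _b are one class to them, and where a whole thing is asked for, a point or a joint stands for the part that bears it (a point fixed in the world has none). Each returns a list of dicts, best first, with "conf" (0 to 1); they miss things now and then, are a little off and sometimes report something else, mostly with a low value. They report only what shows in the picture. A call takes as long as a camera call.
- robot.silhouettes(target, camera): "region" (480x640 bool, what is visible of it) and "rect" ([left, top, right, bottom] in pixels, round what is visible of it).
- robot.tip_of(target, camera): "position" ([column, row] in pixels: a listed point, or the origin of a listed thing).
The state is a dict: "t": time; "joint_pos": joint angles; "qd": joint speeds; "joint_torque": joint torques, N m; "position": TCP position; "orientation": TCP orientation; "ft_force": force on the tool from outside, world axes, zero at the start; "ft_torque": the same for the moment, N m; "gripper_width": finger opening in m.
Only numpy, scipy, OpenCV 4.12 (cv2) and the standard library are available. Lean on these libraries where they do the work, as an engineer would, in place of code of your own. Each camera call takes 0.05 s, during which the arm holds its last target.

## Working session

There is one attempt and no reset: what is moved stays moved. The work goes in short steps, Python scripts to look and compute and a shell command to move; the robot and the scene stay as the last step left them, time stands still between calls to the robot, and variables do not carry over. Pictures are saved under pics/ and viewed, and the job is handed in when it is done.

```bash
mkdir -p pics; cat > h.py <<'E'
from plant import robot
import numpy as np, cv2
def ray(cam,px,z):
    p=robot.camera_params(cam);K=np.array([[p["fx"],0,p["cx"]],[0,p["fy"],p["cy"]],[0,0,1]])
    u=cv2.undistortPoints(np.array([[px]],float),K,np.array(p["dist"]))[0,0]
    V=np.array(p["view"]);R=V[:3,:3];c=-R.T@V[:3,3];d=R.T@np.array([u[0],u[1],1])
    return c+d*(z-c[2])/d[2]
E
python3 - <<'E'
from h import *
o=robot.get_obs();print(o["t"],o["position"],o["orientation"],o["gripper_width"])
for c in ("top","scene"):
    im,d=robot.get_image(c);cv2.imwrite(f"pics/{c}0.png",im[:,:,::-1])
    for k in ("bar_key_top","round_key_top","square_key_top"):
        for r in robot.tip_of(k,c)[:2]:
            print(c,k,r["conf"],r["position"],ray(c,r["position"],0.05).round(4))
print(robot.get_obs()["t"])
E
```

```text
0.0 [0.17551571 0.59943145 0.21380673] [ 1.41900345e-01  9.89880684e-01 -7.21237903e-04 -6.15759617e-05] 0.0854004111519571
top bar_key_top 0.7 [315.3, 242.9] [ 0.5466 -0.0555  0.05  ]
top square_key_top 0.68 [349.5, 242.5] [ 0.5459 -0.1165  0.05  ]
scene bar_key_top 0.56 [333.2, 242.3] [ 0.5416 -0.06    0.05  ]
scene round_key_top 0.92 [307.6, 227.6] [ 0.5476 -0.0073  0.05  ]
scene square_key_top 0.5 [361.6, 253.3] [ 0.5452 -0.1086  0.05  ]
0.4
```

View pics/top0.png

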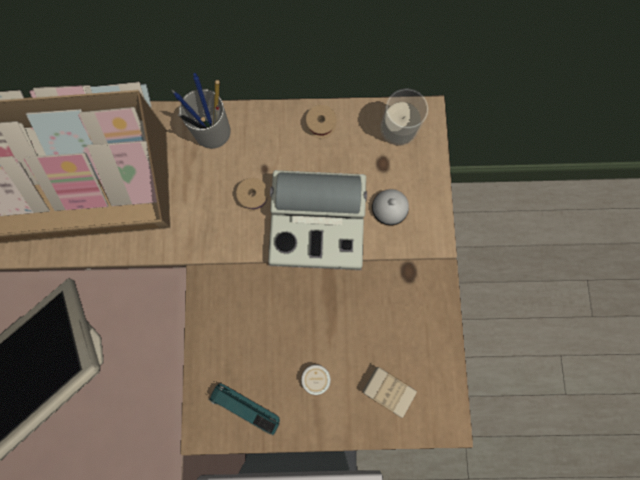

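View pics/scene0.png

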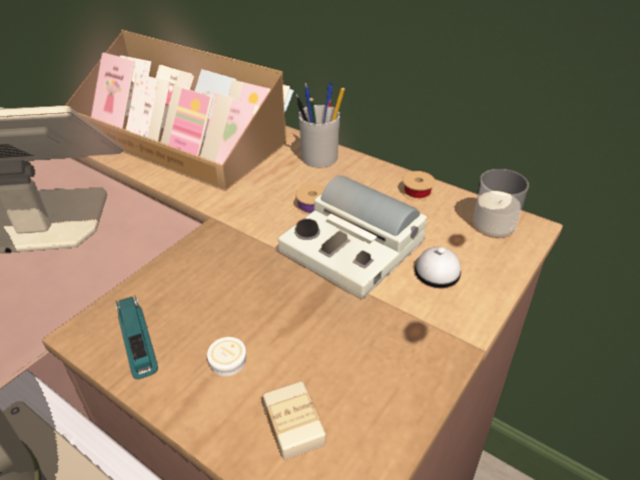

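The round key is left at about (285,242) in the top view, the bar is in the middle at (316,243), and the square is right at (346,245). The bell is at (390,207). A monitor at (50,370) and a card box lie between the start pose and the printer, so I need their heights.

```bash
python3 - <<'E'
from h import *
for n,px in dict(round=(285.5,242),bar=(316,243.3),sq=(346.3,245)).items(): print(n,ray("top",px,0.05).round(4))
def cloud(c):
    im,d=robot.get_image(c);p=robot.camera_params(c);K=np.array([[p["fx"],0,p["cx"]],[0,p["fy"],p["cy"]],[0,0,1]])
    v,u=np.mgrid[0:480,0:640]
    n=cv2.undistortPoints(np.stack([u,v],-1).reshape(-1,1,2).astype(float),K,np.array(p["dist"]))[:,0]
    d=d.reshape(-1);P=np.c_[n*d[:,None],d];V=np.array(p["view"])
    return im,((P-V[:3,3])@V[:3,:3]),d
P=[]
for c in("top","scene"):
    im,p,d=cloud(c)
    # key segmentation
    P.append(p[d>0])
    if c=="top":
        g=im.max(2); W=p.reshape(480,640,3)
        m=((g<60)&(np.abs(W[...,2]-.048)<.012)).astype(np.uint8); m[:220]=0;m[270:]=0;m[:,:265]=0;m[:,370:]=0
        nn,l,s,ce=cv2.connectedComponentsWithStats(m)
        for i in range(1,nn):
            if s[i,4]>40: print(s[i],ce[i],ray("top",ce[i],.05).round(4),W[l==i].mean(0).round(4))
P=np.vstack(P)
print("height mm, rows x (0.05 up), cols y from 0.8 to -0.3")
ys=np.arange(.8,-.3,-.05);print("     ",*["%4d"%(y*100) for y in ys])
for x in np.arange(.9,-.1,-.05):
    r=[]
    for y in ys:
        q=P[(P[:,0]>=x)&(P[:,0]<x+.05)&(P[:,1]<=y)&(P[:,1]>y-.05),2]
        r.append("%4d"%(1000*np.percentile(q,98)) if len(q)>5 else "   .")
    print("%.2f "%x,*r)
np.save("P.npy",P)
E
```

```text
round [ 0.5495 -0.0024  0.05  ]
bar [ 0.5458 -0.0567  0.05  ]
sq [ 0.5415 -0.1106  0.05  ]
[310 231  12  25 253] [315.36758893 243.0513834 ] [ 0.5463 -0.0556  0.05  ] [ 0.5466 -0.0556  0.0486]
[275 233  20  19 299] [284.97658863 241.70234114] [ 0.5501 -0.0015  0.05  ] [ 0.5503 -0.0014  0.0488]
[341 240  11  10 101] [346.04950495 244.46534653] [ 0.5424 -0.1102  0.05  ] [ 0.5428 -0.1103  0.0481]
height mm, rows x (0.05 up), cols y from 0.8 to -0.3
        80   75   70   64   59   54   49   44   39   34   29   24   19   14    9    4    0   -5  -10  -15  -20  -25
0.90     .    .    .    .    .    .    .    .    .    .    .    .    .    .    .    .    .    .    .    .    . -759
0.85     .    .    .    .    .    .    .    .    .    .    0    .    .    .    0    1    0    .    0    .    .    1
0.80     .    .    .    .    .    .  114  106  104  106  106  100   98  150    3    3   25   28    3   88   90   88
0.75     .    .  156  158  158  158  157  158  157  158  157  156  137  129    3    3   26   28    3   90   90   90
0.70     .    .  147  136  114  105   97   95   91  119  119  127   91
[... 1087 characters left out ...]
 2
0.20     .    .    .    .    .    .  -23  -23  -23  -23  -23  -23    1    2   37   39    2    2    2   21    2    2
0.15     .    .    .    .    .  -24  -23  -23  -23  -23  -23  -23    0    1    1    1    1    1    2    1    2    2
0.10     .    .    .    .    .    .    .    .    .  -27  -24  -23    1   13   14   14   13   11    1    2    .    .
0.05     .    .    .    .    .    .    .    .    .    .    .    . -270   14   14   14  169  193    .    .    .    .
-0.00     .    .    .    .    .    .    .    .    .    .    .    . -480    .    .    .    .  195 -780 -782 -872 -877
-0.05     .    .    .    .    .    .    .    .    .    .    .    . -672    .    .    .    .    .    . -781 -879 -879
```

Layout: the round key is at (0.550,-0.002), the bar at (0.546,-0.056) and the square at (0.542,-0.110), all at z about 0.049. They sit 54 mm apart, which matches the given 55 mm, and the printer's yaw is about -4°. The monitor reaches about z 0.27, so I'll rise first, shut the jaws and pass over it.

```bash
python3 -m pendant '{"slide": [[0,0,-0.05],[0,0,-0.05],[0,0,-0.05],[0,0,-0.05],[0,0,-0.02]], "yaw": [0,0,0,0,0], "jaw": [0,0,0,0,0]}'
```

```text
t: 1.12
position: [0.1756, 0.6001, 0.4382]
orientation: [0.142, 0.99, 0.002, 0.0]
ft_force: [-0.0, 0.7, -0.3]
gripper_width: 0.0003
```

```bash
python3 -m pendant '{"slide": [[-0.045,-0.016,0],[-0.045,-0.016,0],[-0.045,-0.016,0],[-0.045,-0.016,0],[-0.045,-0.016,0]], "yaw": [0,0,0,0,0], "jaw": [0,0,0,0,0]}'
```

```text
t: 1.75
position: [0.3702, 0.4587, 0.4348]
orientation: [0.142, 0.99, 0.0, 0.0]
ft_force: [1.5, -0.2, 0.4]
gripper_width: 0.0005
```

```bash
python3 -m pendant '{"slide": [[-0.0285,-0.0405,0],[-0.0285,-0.0405,0],[-0.0285,-0.0405,0],[-0.0285,-0.0405,0],[-0.0285,-0.0405,0]], "yaw": [0,0,0,0,0], "jaw": [0,0,0,0,0]}'
```

```text
t: 2.38
position: [0.4492, 0.2238, 0.4348]
orientation: [0.142, 0.99, 0.0, 0.0]
ft_force: [1.2, 0.2, -0.2]
gripper_width: 0.0
```

```bash
python3 -m pendant '{"slide": [[-0.0285,-0.0405,0],[-0.0285,-0.0405,0],[-0.0285,-0.0405,0],[-0.0285,-0.0405,0],[-0.0285,-0.0405,0]], "yaw": [0,0,0,0,0], "jaw": [0,0,0,0,0]}'
```

```text
t: 3.0
position: [0.529, -0.0105, 0.4349]
orientation: [0.142, 0.99, 0.0, 0.0]
ft_force: [0.8, 0.3, -0.2]
gripper_width: 0.0002
```

```bash
python3 -m pendant '{"slide": [[-0.0296,-0.0388,0],[0,0,0.055],[0,0,0.055],[0,0,0.055],[0,0,0.055]], "yaw": [0,0,0,0,0], "jaw": [0,0,0,0,0]}'
python3 - <<'E'
from h import *
o=robot.get_obs();print(o["position"])
im,d=robot.get_image("wrist");cv2.imwrite("pics/w1.png",im[:,:,::-1])
for k in ("bar_key_top","round_key_top","square_key_top"):
    for r in robot.tip_of(k,"wrist")[:2]: print(k,r["conf"],r["position"],ray("wrist",r["position"],.05).round(4))
p=robot.camera_params("wrist");V=np.array(p["view"]);print(p["cx"],p["fx"],(V[:3,:3]@np.append(o["position"][:2],.05)+V[:3,3]))
E
```

```text
t: 3.62
position: [0.5461, -0.0543, 0.2131]
orientation: [0.142, 0.99, 0.0, 0.0]
ft_force: [0.9, 0.9, 0.3]
gripper_width: 0.0001
[ 0.54611908 -0.0543333   0.21310728]
bar_key_top 0.61 [312.4, 222.6] [ 0.5397 -0.0561  0.05  ]
round_key_top 0.77 [373.9, 211.5] [0.5492 0.0016 0.05  ]
square_key_top 0.87 [260.0, 236.6] [ 0.545  -0.1093  0.05  ]
316.7450356828537 350.4001334007174 [-0.00162272 -0.02447147  0.33302515]
```

View pics/w1.png

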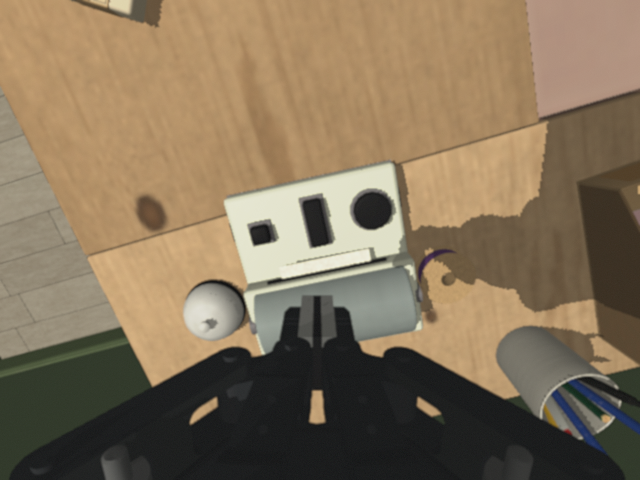

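The wrist view shows the bar at (315,222), the round key at (373,210) and the square at (260,234). Converted to world, these agree with the top view to within a few mm. I'll descend over the bar.

```bash
python3 -m pendant '{"slide": [[0.002,0,0.05],[0,0,0.05],[0,0,0.04],[0,0,0.01],[0,0,0]], "yaw": [0,0,0,0,0], "jaw": [0,0,0,0,0]}'
python3 - <<'E'
from h import *
im,d=robot.get_image("wrist");cv2.imwrite("pics/w2.png",im[:,:,::-1])
E
```

```text
t: 4.45
position: [0.5459, -0.0539, 0.0666]
orientation: [0.142, 0.99, 0.0, 0.001]
ft_force: [0.1, 0.2, -0.1]
gripper_width: 0.0001
```

View pics/w2.png

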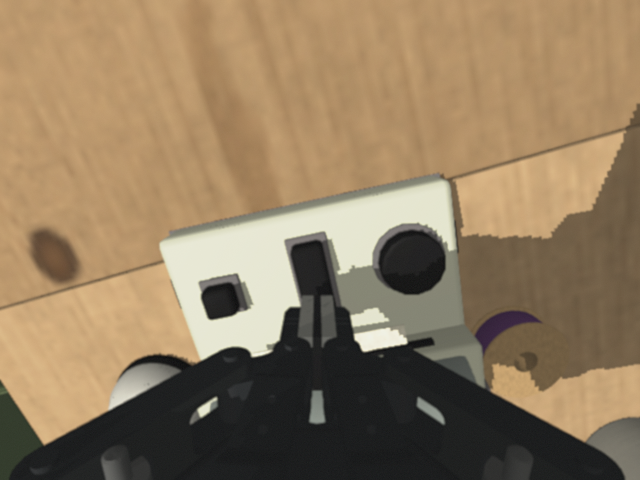

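```bash
python3 - <<'E'
from h import *
o=robot.get_obs();print(o["position"])
p=robot.camera_params("wrist");V=np.array(p["view"])
K=np.array([[p["fx"],0,p["cx"]],[0,p["fy"],p["cy"]],[0,0,1]])
for z in (o["position"][2]-.008,.05): print(z,cv2.projectPoints(np.append(o["position"][:2],z)[None],cv2.Rodrigues(V[:3,:3])[0],V[:3,3],K,np.array(p["dist"]))[0].ravel())
for px in((221,299),(411,260),(316,280)): print(ray("wrist",px,.05).round(4))
for k in ("bar_key_top","round_key_top","square_key_top"):
    for r in robot.tip_of(k,"wrist")[:2]: print(k,r["conf"],r["position"],ray("wrist",r["position"],.05).round(4))
E
```

```text
[ 0.54619546 -0.05393156  0.06704019]
0.059040185850378214 [313.73221312 290.52366411]
0.05 [313.83538491 283.66296602]
[ 0.5405 -0.1058  0.05  ]
[ 5.477e-01 -3.000e-04  5.000e-02]
[ 0.5445 -0.0522  0.05  ]
bar_key_top 0.58 [311.8, 287.0] [ 0.5478 -0.0555  0.05  ]
round_key_top 0.97 [416.6, 266.8] [0.5521 0.0019 0.05  ]
square_key_top 0.72 [218.4, 304.5] [ 0.5426 -0.1081  0.05  ]
```

The TCP is within about 2 mm of the bar's centre, so I'll press now.

```bash
python3 -m pendant '{"slide": [[0,0,0.006],[0,0,0.005],[0,0,0.004],[0,0,0.002],[0,0,0]], "yaw": [0,0,0,0,0], "jaw": [0,0,0,0,0]}'
```

```text
t: 5.28
position: [0.5443, -0.0539, 0.0474]
orientation: [0.142, 0.99, -0.0, -0.0]
ft_force: [-0.0, 0.8, 0.0]
gripper_width: 0.0002
```

```bash
python3 - <<'E'
from h import *
o=robot.get_obs();print(o["position"],o["ft_force"])
for c in("wrist","scene"):
    im,d=robot.get_image(c)
    if c=="scene": im=cv2.resize(im[150:330,230:470],None,fx=3,fy=3)
    cv2.imwrite(f"pics/{c}3.png",im[:,:,::-1])
E
```

```text
[ 0.54426062 -0.05391479  0.04740852] [-0.04046295  0.82690507  0.02748279]
```

View pics/wrist3.png

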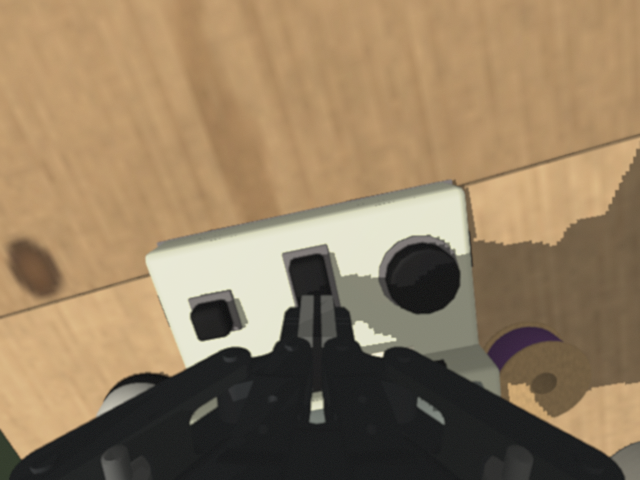

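View pics/scene3.png

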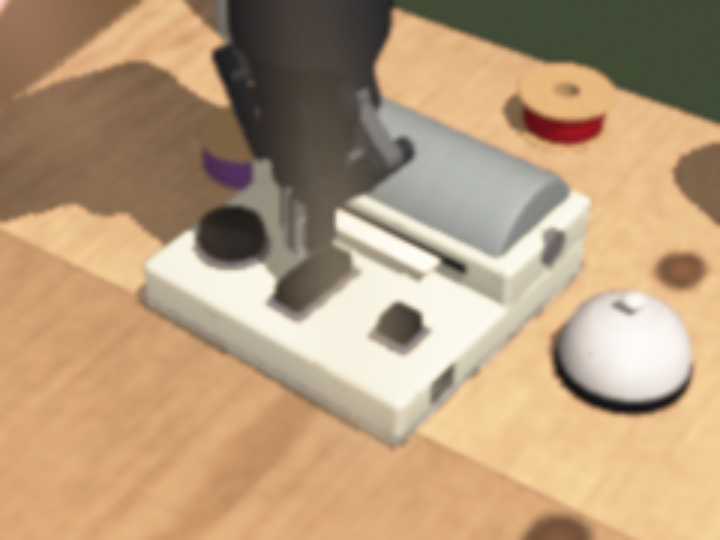

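```bash
python3 - <<'E'
from h import *
o=robot.get_obs();print(o["position"],o["ft_force"],o["ft_torque"],o["joint_torque"])
def W(c):
    im,d=robot.get_image(c);p=robot.camera_params(c);K=np.array([[p["fx"],0,p["cx"]],[0,p["fy"],p["cy"]],[0,0,1]])
    v,u=np.mgrid[0:480,0:640]
    n=cv2.undistortPoints(np.stack([u,v],-1).reshape(-1,1,2).astype(float),K,np.array(p["dist"]))[:,0]
    q=d.reshape(-1);P=np.c_[n*q[:,None],q];V=np.array(p["view"])
    return ((P-V[:3,3])@V[:3,:3]).reshape(480,640,3),d
w,d=W("wrist")
for n,px in dict(bar=(308,272),bar2=(305,285),barb=(312,290),rnd=(425,280),sq=(212,320),deck=(260,270),tip=(309,300),tip2=(326,300),tip3=(309,310),tip4=(326,320)).items(): print(n,d[px[1],px[0]],w[px[1],px[0]].round(4))
E
```

```text
[ 0.54444685 -0.05392575  0.04765839] [ 0.24282821 -0.25021973 -0.81979708] [-0.00712024  0.01020745 -0.02345498] [-6.88133459e-04 -5.05758083e+01  6.70288101e+00 -3.24317980e+01
  1.03399620e-02  9.24075575e-04  2.01185125e-03]
bar 0.16845837 [ 0.53   -0.0524  0.0498]
bar2 0.16905381 [ 0.5356 -0.0556  0.0511]
barb 0.16959307 [ 0.539  -0.0531  0.0513]
rnd 0.16867377 [0.5495 0.0006 0.0508]
sq 0.17520675 [ 0.5409 -0.1059  0.0506]
deck 0.1834313 [ 0.5271 -0.0781  0.0355]
tip 0.14647555 [ 0.5334 -0.0524  0.0738]
tip2 0.14734285 [ 0.5358 -0.0457  0.0731]
tip3 0.13835928 [ 0.5337 -0.0523  0.0824]
tip4 0.1300165 [ 0.5352 -0.046   0.091 ]
```

```bash
python3 - <<'E'
from h import *
def W(c):
    im,d=robot.get_image(c);p=robot.camera_params(c);K=np.array([[p["fx"],0,p["cx"]],[0,p["fy"],p["cy"]],[0,0,1]])
    v,u=np.mgrid[0:480,0:640]
    n=cv2.undistortPoints(np.stack([u,v],-1).reshape(-1,1,2).astype(float),K,np.array(p["dist"]))[:,0]
    q=d.reshape(-1);P=np.c_[n*q[:,None],q];V=np.array(p["view"])
    return ((P-V[:3,3])@V[:3,:3]).reshape(480,640,3),im
w,im=W("wrist")
for r in range(284,312,2): print(r,w[r,309].round(4),w[r,328].round(4),im[r,309])
s,im=W("scene")
# finger points seen by scene camera near bar
m=(abs(s[...,0]-.544)<.05)&(abs(s[...,1]+.054)<.03)&(s[...,2]>.056)&(s[...,2]<.13)
v,u=np.nonzero(m)
for z in np.arange(.056,.13,.006):
    k=(s[v,u,2]>=z)&(s[v,u,2]<z+.006)
    if k.any(): q=s[v[k],u[k]];print("%.3f"%z,k.sum(),q.min(0).round(3),q.max(0).round(3),u[k].mean(),v[k].mean())
cv2.imwrite("pics/s4.png",cv2.resize(im[180:270,280:390],(770,630)[:1]+(600,),interpolation=cv2.INTER_NEAREST)[:,:,::-1])
print(robot.get_obs()["t"])
E
```

```text
284 [ 0.5361 -0.0537  0.05  ] [ 0.5396 -0.0451  0.0479] [35 35 35]
286 [ 0.5367 -0.0539  0.051 ] [ 0.5407 -0.0454  0.0478] [37 36 37]
288 [ 0.5378 -0.0542  0.0507] [ 0.5411 -0.0455  0.0491] [36 35 35]
290 [ 0.5393 -0.0547  0.0497] [ 0.5423 -0.0459  0.0487] [37 36 36]
292 [ 0.54   -0.0549  0.0503] [ 0.5428 -0.046   0.0499] [36 35 36]
294 [ 0.4729 -0.0315  0.2074] [ 0.544  -0.0464  0.0495] [44 44 42]
296 [ 0.533  -0.0524  0.071 ] [ 0.5359 -0.0447  0.0694] [82 82 78]
298 [ 0.5335 -0.0525  0.0717] [ 0.5357 -0.0448  0.0718] [93 93 88]
300 [ 0.5335 -0.0524  0.0738] [ 0.5353 -0.0447  0.0747] [92 92 88]
302 [ 0.5336 -0.0525  0.0754] [ 0.5357 -0.0449  0.0757] [94 93 89]
304 [ 0.5337 -0.0525  0.077 ] [ 0.5358 -0.045   0.0773] [92 92 88]
306 [ 0.5334 -0.0523  0.0796] [ 0.5356 -0.045   0.0794] [89 89 84]
308 [ 0.5333 -0.0522  0.0815] [ 0.5356 -0.045   0.0812] [92 92 87]
310 [ 0.5334 -0.0522  0.083 ] [ 0.5358 -0.0451  0.0826] [93 93 88]
0.062 10 [ 0.537 -0.061  0.065] [ 0.55  -0.051  0.068] 331.8 233.7
0.068 30 [ 0.534 -0.067  0.069] [ 0.55  -0.045  0.074] 330.03333333333336 231.4
0.074 51 [ 0.53
[... 179 characters left out ...]
 0.533 -0.069  0.086] [ 0.55  -0.04   0.092] 332.25454545454545 222.8909090909091
0.092 57 [ 0.534 -0.069  0.092] [ 0.549 -0.039  0.098] 330.89473684210526 219.73684210526315
0.098 37 [ 0.534 -0.066  0.098] [ 0.544 -0.045  0.104] 328.9189189189189 216.40540540540542
0.104 38 [ 0.531 -0.066  0.104] [ 0.556 -0.025  0.11 ] 326.86842105263156 212.1315789473684
0.110 77 [ 0.525 -0.081  0.11 ] [ 0.552 -0.027  0.116] 328.3376623376623 209.94805194805195
0.116 144 [ 0.525 -0.084  0.116] [ 0.554 -0.024  0.122] 331.2013888888889 207.02083333333334
0.122 55 [ 0.525 -0.084  0.122] [ 0.553 -0.024  0.128] 330.8 204.01818181818183
0.128 32 [ 0.524 -0.084  0.128] [ 0.555 -0.024  0.13 ] 334.5 202.15625
5.525
```

View pics/s4.png

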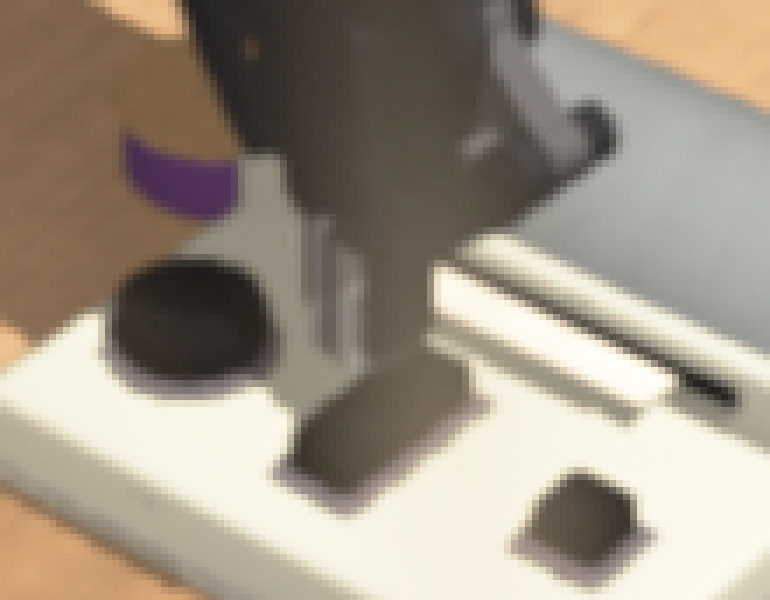

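The bar is still up, at z about 0.051. Depth from both the scene and wrist cameras puts the actual shut fingertips at about z 0.068, roughly 20 mm higher than the nominal tip offset gives. I'll shift 10 mm toward the robot so the gripper body stays clear of the housing, then descend using the force reading.

```bash
python3 -m pendant '{"slide": [[0.0095,-0.0035,0],[0,0,0.006],[0,0,0.005],[0,0,0.003],[0,0,0]], "yaw": [0,0,0,0,0], "jaw": [0,0,0,0,0]}'
python3 - <<'E'
from h import *
im,d=robot.get_image("wrist");cv2.imwrite("pics/w5.png",im[:,:,::-1])
E
```

```text
t: 6.15
position: [0.5341, -0.0545, 0.0333]
orientation: [0.142, 0.99, -0.0, -0.0]
ft_force: [-0.6, -0.1, 1.8]
gripper_width: -0.0002
```

View pics/w5.png

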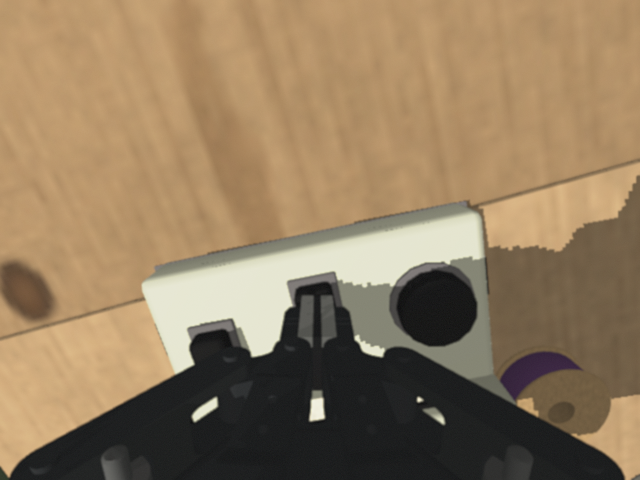

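The fingertips are over the front of the bar at (317,290), and the force reads about 1.8 N, so contact is starting. The side knuckles stand well above the square key. I'll press on.

```bash
python3 -m pendant '{"slide": [[0,0,0.003],[0,0,0.002],[0,0,0]], "yaw": [0,0,0], "jaw": [0,0,0]}'
```

```text
t: 6.58
position: [0.5345, -0.0546, 0.0287]
orientation: [0.142, 0.99, 0.0, 0.0]
ft_force: [0.1, 0.2, 3.8]
gripper_width: 0.0003
```

```bash
python3 -m pendant '{"slide": [[0,0,0.002],[0,0,0.002],[0,0,0]], "yaw": [0,0,0], "jaw": [0,0,0]}'
python3 - <<'E'
from h import *
for c in("scene","wrist"):
    im,d=robot.get_image(c)
    if c=="scene": im=cv2.resize(im[180:270,280:390],(770,600))
    cv2.imwrite(f"pics/{c}6.png",im[:,:,::-1])
E
```

```text
t: 6.95
position: [0.5345, -0.0546, 0.0253]
orientation: [0.142, 0.99, 0.0, 0.0]
ft_force: [-3.9, -0.4, 13.0]
gripper_width: -0.0001
```

View pics/scene6.png

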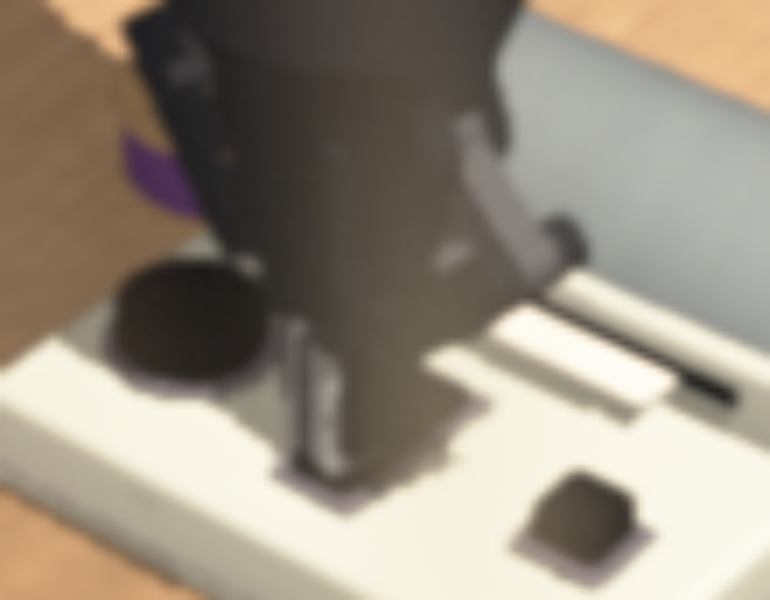

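View pics/wrist6.png

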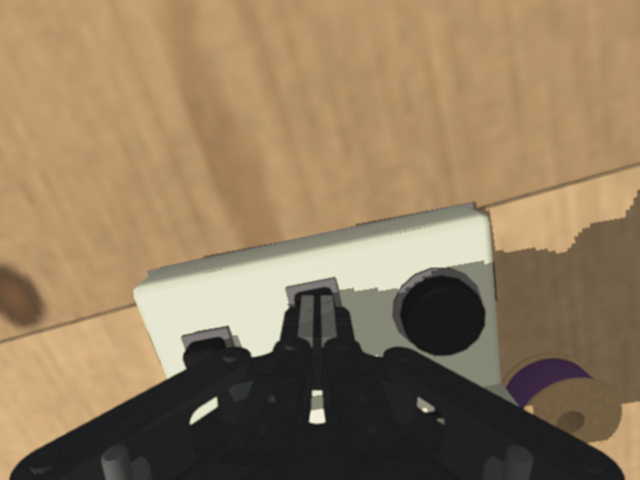

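At 13 N the bar is down on its stop, level with the frame in the picture. The round and square keys are still up. I'll lift, then move across to the round key.

```bash
python3 -m pendant '{"slide": [[0,0,-0.02],[0,0,-0.02],[0,0,-0.005],[0.004,0.0265,0],[0.0035,0.0265,0]], "yaw": [0,0,0,0,0], "jaw": [0,0,0,0,0]}'
python3 - <<'E'
from h import *
o=robot.get_obs();print(o["position"],o["ft_force"])
im,d=robot.get_image("wrist");cv2.imwrite("pics/w7.png",im[:,:,::-1])
for k in ("bar_key_top","round_key_top","square_key_top"):
    for r in robot.tip_of(k,"wrist")[:1]: print(k,r["conf"],r["position"],ray("wrist",r["position"],.05).round(4))
p=robot.camera_params("wrist");K=np.array([[p["fx"],0,p["cx"]],[0,p["fy"],p["cy"]],[0,0,1]])
v,u=np.mgrid[0:480,0:640]
n=cv2.undistortPoints(np.stack([u,v],-1).reshape(-1,1,2).astype(float),K,np.array(p["dist"]))[:,0]
q=d.reshape(-1);V=np.array(p["view"]);w=((np.c_[n*q[:,None],q]-V[:3,3])@V[:3,:3])
for nm,x,y in(("bar",.54,-.0556),("sq",.5405,-.11),("rnd",.54,-.002)):
    k=np.hypot(w[:,0]-x,w[:,1]-y)<.006;z=w[k,2];print(nm,len(z),np.median(z[z<.065]).round(4) if (z<.065).any() else None)
E
```

```text
t: 7.68
position: [0.5415, -0.0011, 0.0687]
orientation: [0.142, 0.99, -0.0, -0.0]
ft_force: [0.2, -0.3, 0.4]
gripper_width: 0.0004
[ 0.54152285 -0.00106994  0.06874977] [ 0.20216521 -0.34568917  0.43395598]
bar_key_top 0.82 [226.7, 315.3] [ 0.5472 -0.0511  0.05  ]
round_key_top 0.71 [322.1, 295.0] [0.5499 0.0022 0.05  ]
square_key_top 0.96 [137.1, 334.1] [ 0.5437 -0.109   0.05  ]
bar 315 0.0504
sq 322 0.0504
rnd 939 0.0503
```

View pics/w7.png

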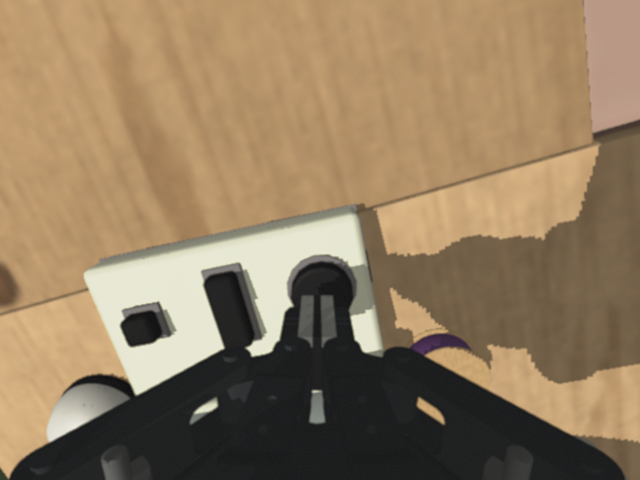

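The wrist view shows the bar at (230,310) back up, with all three keys measuring 50 mm. The fingertips are centred over the round key at (318,295). I'll press it.

```bash
python3 -m pendant '{"slide": [[0,0,0.02],[0,0,0.014],[0,0,0.004],[0,0,0.003],[0,0,0]], "yaw": [0,0,0,0,0], "jaw": [0,0,0,0,0]}'
```

```text
t: 8.5
position: [0.542, -0.0021, 0.0289]
orientation: [0.142, 0.99, -0.0, 0.0]
ft_force: [-2.0, -1.7, 3.8]
gripper_width: -0.0002
```

```bash
python3 -m pendant '{"slide": [[0,0,0.002],[0,0,0.002],[0,0,0]], "yaw": [0,0,0], "jaw": [0,0,0]}'
```

```text
t: 8.88
position: [0.5424, -0.0018, 0.0254]
orientation: [0.142, 0.99, 0.0, 0.0]
ft_force: [-4.9, -2.9, 11.1]
gripper_width: -0.0001
```

The round key is on its stop at 11 N. I'll lift well clear.

```bash
python3 -m pendant '{"slide": [[0,0,-0.02],[0,0,-0.04],[0,0,-0.05],[0,0,-0.05],[0,0,0]], "yaw": [0,0,0,0,0], "jaw": [0,0,0,0,0]}'
python3 - <<'E'
from h import *
o=robot.get_obs();print(o["position"],o["ft_force"])
im,d=robot.get_image("wrist");cv2.imwrite("pics/w8.png",im[:,:,::-1])
p=robot.camera_params("wrist");K=np.array([[p["fx"],0,p["cx"]],[0,p["fy"],p["cy"]],[0,0,1]])
v,u=np.mgrid[0:480,0:640]
n=cv2.undistortPoints(np.stack([u,v],-1).reshape(-1,1,2).astype(float),K,np.array(p["dist"]))[:,0]
q=d.reshape(-1);V=np.array(p["view"]);w=((np.c_[n*q[:,None],q]-V[:3,3])@V[:3,:3])
for nm,x,y in(("bar",.544,-.0556),("sq",.542,-.11),("rnd",.548,-.002)):
    k=np.hypot(w[:,0]-x,w[:,1]-y)<.006;z=w[k,2];print(nm,len(z),np.median(z).round(4))
E
```

```text
t: 9.5
position: [0.5443, -0.0011, 0.1884]
orientation: [0.142, 0.99, 0.002, 0.003]
ft_force: [-0.2, -0.2, 0.1]
gripper_width: 0.0003
[ 0.54431747 -0.00109288  0.18839664] [-0.240675   -0.18523071  0.11348471]
bar 134 0.0479
sq 130 0.048
rnd 919 0.2496
```

View pics/w8.png

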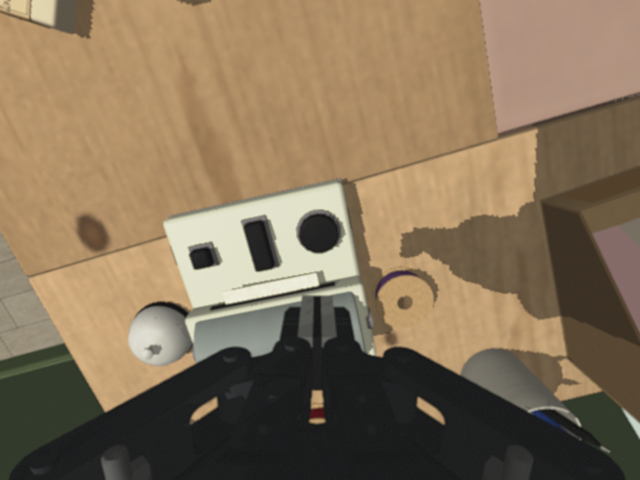

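All three keys look up: square (203,257), bar (259,245), round (320,232). The round key's height reading was contaminated by gripper pixels, so I'll let the arm settle, recheck and hand in.

```bash
python3 -m pendant '{"slide": [[0,0,0],[0,0,0]], "yaw": [0,0], "jaw": [0,0]}'
python3 - <<'E'
from h import *
im,d=robot.get_image("wrist")
p=robot.camera_params("wrist");K=np.array([[p["fx"],0,p["cx"]],[0,p["fy"],p["cy"]],[0,0,1]])
v,u=np.mgrid[0:480,0:640]
n=cv2.undistortPoints(np.stack([u,v],-1).reshape(-1,1,2).astype(float),K,np.array(p["dist"]))[:,0]
q=d.reshape(-1);V=np.array(p["view"]);w=((np.c_[n*q[:,None],q]-V[:3,3])@V[:3,:3])
for nm,x,y in(("bar",.544,-.0556),("sq",.542,-.11),("rnd",.548,-.002)):
    k=(np.hypot(w[:,0]-x,w[:,1]-y)<.006)&(w[:,2]<.1);z=w[k,2];print(nm,len(z),np.median(z).round(4))
print(robot.get_obs()["ft_force"]); print(robot.sign_off())
E
```

```text
t: 9.8
position: [0.5413, -0.0015, 0.1832]
orientation: [0.142, 0.99, -0.0, -0.001]
ft_force: [-0.4, 0.5, -0.8]
gripper_width: 0.0001
bar 139 0.0506
sq 135 0.0506
rnd 147 0.0506
[-0.61552633 -0.47527661 -0.62523968]
the job is handed in; nothing more can be done
None
```

I pressed the bar key down to its stop (13 N) and let it up, then did the same with the round key (11 N). The job was handed in at about 9.9 s of the 32 s; no verdict is reported.

- **Between presses:** all three keys measured back at 50 mm before I pressed the round one.
- **Final check:** the bar, round and square keys all measured 50.6 mm, so all were up. The gripper was about 120 mm clear of the keys, with no contact force beyond sensor noise.
- **Square key:** nothing touched it, and it stood up in every picture.
- **Fingertip mismatch:** the shut fingertips turned out to be about 17–20 mm behind the TCP, not 8 mm ahead as stated. My first descent on the bar therefore stopped above the key without touching it. I corrected this using the camera depth and the force reading.

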